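# Jack up the glassware draining rack and hold it tilted

### The arm

A 6-joint arm with a two-finger parallel gripper is mounted at the origin on the work surface. World frame = base frame: x ahead of the robot, y to its left, z up, the work surface at z = 0. Lengths are in mm, angles in degrees, forces in N, time in s.
With the tool pointing down it reaches from about 350 to 850 mm from the base axis. Payload 8.1 kg.
Tool frame: the origin (TCP) lies at the very end of the fingers, on their centre line; the grasp point (between the pads) lies 19 mm behind it; z points along the fingers, y is the direction in which the jaws open and shut (so a half turn about z gives the same grasp; the last joint's range is limited). The gripper opens to 85 mm and grips with 20 to 120 N. Pads are 22 mm wide; open, the fingers measure 114 mm over their backs; the gripper's body (76 mm by 85 mm) begins 54 mm behind the grasp point. The pads swing forward as they close: fully open they stand 13 mm farther back than shut.
Start: joints at [62.773, 7.471, 85.268, -0, 87.261, -4.893], TCP at [227.981, 555.004, 231.292] pointing down, gripper open.
Joint ranges: [-169.43, 169.43], [-51.17, 129.36], [1.28, 143.12], [-76.62, 256.62], [0, 156.53], [-152.29, 152.29]. Speed limits (degrees/s): [136.94, 136.94, 159.86, 180, 180, 180].

### API

Orientations are given as [roll, pitch, yaw] about the fixed x, y, z axes, in that order (R = Rz(yaw) Ry(pitch) Rx(roll)).
In Python, from bench import r gives the robot as it stands.
- The arm moves only by the shell command python3 -m jog 'ROWS' [OPENING] [FORCE]. ROWS is JSON, a list of rows, each a list of 6 numbers: the shift along the tool's x, y, z normalised to -1 to 1, where 1 is 0.25 m, then the turn, a rotation vector about the tool's x, y, z normalised to -1 to 1, where 1 is pi rad. In form: [[x, y, z, ax, ay, az], ...]. A call has 1 to 10 rows; each row is the pose to reach, as a shift and turn from the pose commanded when the call began, along the tool's axes at that moment, turning the shorter way round; what a row does not reach only later rows make up. A row lasts 1/10 s, in which the tool goes at most 50 mm and 8.59 degrees, less where a joint would pass 70% of its speed; a pose out of reach is approached as far as the arm can. A call with a number of a shift or a turn outside -1 to 1 is refused whole. A call with a gripper value outside its range is refused whole. OPENING is the opening, from 0 (shut) to 1 (fully open), set as the call begins (- or left out, the last holds). The fingers move at their own pace and stop on an object; FORCE is the grip in N (left out, the last holds). Time passes only in rows, so rows that repeat a pose let the fingers close. It gives the time, the measured TCP pose, the force and the opening at its end, in the units of the state.
- r.sense(): the state, without advancing time (a new reading comes with each control period).
- r.snapshot(name): name is "scene" or "side" or "wrist"; returns a dict with "pixels" (384x512x3 uint8, red, green, blue), "intrinsics" (3x3 intrinsics, pixels), "extrinsics" (4x4, takes a point from camera to world coordinates). Camera axes: x right, y down, z forward; pixel columns grow to the right and rows downward; lengths in mm; the calibration is good to about 2 mm. A picture is of the moment at which its call begins. There is no depth.
- r.hand_in(): hands the job in, once; it reports no verdict.
The state is a dict: "time": time; "joint_pos": joint angles; "qd": joint speeds; "joint_efforts": joint torques, N m; "tool_pos": TCP position; "tcp_rot": TCP orientation; "ft_force": force on the tool from outside, world axes, zero at the start; "wrist_torque": the same for the moment, N m; "finger_gap": finger opening in mm.
Only numpy, scipy, OpenCV 4.12 (cv2) and the standard library are available. Lean on these libraries where they do the work, as an engineer would, in place of code of your own. Each camera call takes 0.05 s, during which the arm holds its last target.

### The job

Pick up the small lever jack and stand it on the table with its round saddle centred under the marked lift pad at the front of the draining rack, and let go of it. Pump its handle through a trial stroke (fully down so that the rack lifts, then let it come all the way back up so that the rack settles), then press the handle fully down again and finish while still holding it down, with the rack raised by the jack alone. Do not push on the rack with the arm, and leave the other things on the table where they are.

Things in the scene. Friction and masses are not known exactly. Their poses are not given: they have to be found in the camera images.
- jack: loose lever jack, grey and dark metal, 0.84 kg. Origin: underside of the base plate; +x towards the saddle, handle to -x. Base plate x -120 to 85, y +-33, 10 mm thick. Upright grip post x -14 to 22 mm, 24 mm wide in y, top at z 118, free above z 60: grip it across y to carry. Saddle (36 mm disc) at x 60. Handle hinge at x -22, z 55 mm
- jack_grip (a point): a good place to grip: the middle of the grip post, at x 4 mm, z 95 mm of the jack
- jack_saddle (a point): centre of the saddle's flat top, 60 mm above the jack's underside when the handle is up; it rises straight up 60 mm per rad of handle, 30 mm in all
- jack_pedal (a point): centre of the top of the square black pad (42 x 42 x 10 mm) on the handle's end, 100 mm from its hinge: press down here. Handle up: at x -110, z 103 mm of the jack, sloping 0.45 rad (far end up); fully down: x -122, z 55 mm, about level
- jack_handle (a joint): handle angle: 0 up (as at the start), 0.5 rad fully down at its stop. Spring and load bring it back up within about a second when let go; at the pad it takes about 2 N unloaded, 5 to 9 N with the rack on the saddle
- lift_mark (a point): marked lift pad: centre of the flat underside of a round steel pad (38 mm across, 11 mm thick) on an arm 20 mm wide, 67 mm out from the rack's front rail towards the robot; a raised ring and stud on top mark it (stud top 21 mm above this point). 74 mm above the table with the rack down, about 90 mm with the jack fully pumped. It is clamped anywhere within 50 mm of the rail's middle
- rack: aluminium draining platform 200 x 262 mm with upside-down beakers and mortars fixed on it (up to 165 mm above the table) and two short plain square lugs at its front corners (not lift points). Hinged at its far edge. Origin: middle of the front rail, 80 mm above the table (rack down); x points from there away from the robot to the hinge, 198 mm on, square to the rail; lift pad at x -67 mm
- mortar: white porcelain mortar bowl, 92 mm across, 55 mm high, bystander; origin at the centre of its underside
- crucible_a: small white crucible, 36 mm across, 34 mm high, bystander on one side of the rack's front; origin at the centre of its underside
- crucible_b: the same on the other side, bystander; origin at the centre of its underside
- wash_bottle: white squeeze bottle, 68 mm across, 210 mm high with its spout, bystander; origin at the centre of its underside
- filter_box: paper-white box, 110 x 75 x 35 mm, bystander; origin at the centre of its underside
- weighing_pot: low glass pot with a white lid, 44 mm across, 32 mm high, bystander; origin at the centre of its underside
- stopper: dark rubber stopper, 28 mm across, 24 mm high, bystander; origin at the centre of its underside
Things that resemble listed ones, but are neither listed nor needed, are in the scene too. What is shaped like the jack but turquoise or yellow is not meant.

How it is judged:
By the outcome, as a careful person would: the job done as asked, in the order asked, and still so for the second after the job is handed in, while the arm keeps its last pose, push and grip.
It also fails if it takes over 61 s, if anything falls off the work surface, if the arm or the gripper's body presses on something with over 40 N, if the wrist force passes 120 N, or if a joint passes its speed limit or range.

## Working session

There is one attempt and no reset: what is moved stays moved. The work goes in short steps, Python scripts to look and compute and a shell command to move; the robot and the scene stay as the last step left them, time stands still between calls to the robot, and variables do not carry over. Pictures are saved under pics/ and viewed, and the job is handed in when it is done.

```bash
ls; mkdir -p pics; python3 - <<'E'
from bench import r
import cv2,pickle
s=r.sense(); print({k:s[k] for k in('time','tool_pos','tcp_rot','ft_force','finger_gap')})
for n in('scene','side','wrist'):
    d=r.snapshot(n); pickle.dump(d,open(f'{n}0.pkl','wb'))
    cv2.imwrite(f'pics/{n}0.png',cv2.cvtColor(d['pixels'],cv2.COLOR_RGB2BGR))
    print(n,d['intrinsics'].tolist() if hasattr(d['intrinsics'],'tolist') else d['intrinsics'],d['extrinsics'])
E
```

```text
pics
{'time': 0.0, 'tool_pos': array([227.71494839, 554.53321081, 230.26693411]), 'tcp_rot': array([-1.79898252e+02, -9.49986792e-03,  1.57667544e+02]), 'ft_force': array([0.07177456, 0.10778382, 0.60840769]), 'finger_gap': 85.71256069319226}
scene [[484.4715791374346, 0.0, 265.08366087260987], [0.0, 484.4715791374346, 184.01610320454182], [0.0, 0.0, 1.0]] [[-5.13897563e-01  6.93119125e-01 -5.05465303e-01  1.20922593e+03]
 [ 8.57729918e-01  4.05233173e-01 -3.16362867e-01  4.69010346e+02]
 [-1.44458452e-02 -5.96130819e-01 -8.02757351e-01  1.22434889e+03]
 [ 0.00000000e+00  0.00000000e+00  0.00000000e+00  1.00000000e+00]]
side [[408.5628409989895, 0.0, 253.18211818881107], [0.0, 408.5628409989895, 186.30877709909282], [0.0, 0.0, 1.0]] [[ 8.60219228e-01 -3.71043059e-01  3.49785546e-01  4.56366737e+01]
 [-5.09796497e-01 -6.41137777e-01  5.73628698e-01 -7.24976352e+02]
 [ 1.14197805e-02 -6.71765881e-01 -7.40675495e-01  1.02227374e+03]
 [ 0.00000000e+00  0.00000000e+00  0.00000000e+00  1.00000000e+00]]
wrist [[327.65737731301306, 0.0, 261.4994146994391], [0.0, 327.65737731301306, 190.28434559155156], [0.0, 0.0, 1.0]] [[ 3.78548440e-01  8.78845048e-01  2.90400515e-01  1.53926673e+02]
 [ 9.25576947e-01 -3.58450111e-01 -1.21740847e-01  5.86844114e+02]
 [-2.89724415e-03  3.14872830e-01 -9.49129447e-01  3.73316787e+02]
 [ 0.00000000e+00  0.00000000e+00  0.00000000e+00  1.00000000e+00]]
```

View pics/scene0.png

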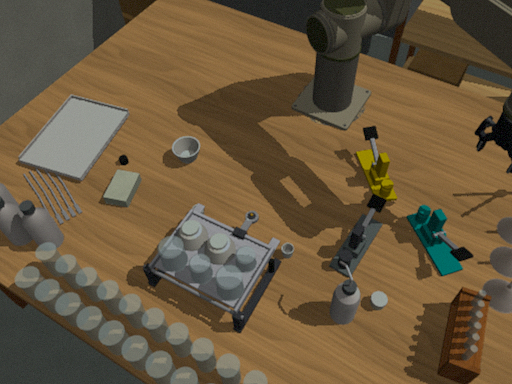

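View pics/side0.png

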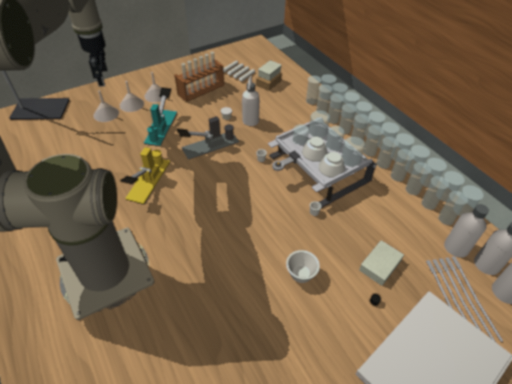

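View pics/wrist0.png

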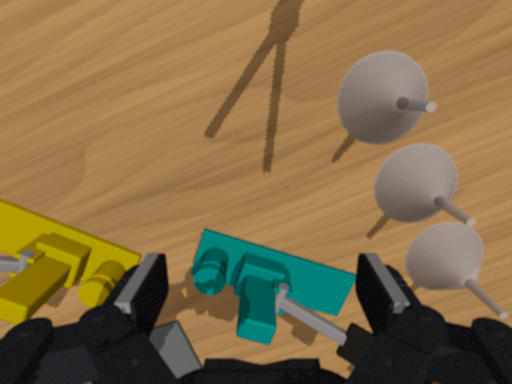

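```bash
python3 - <<'E'
import cv2
a=cv2.imread('pics/scene0.png');b=cv2.imread('pics/side0.png')
cv2.imwrite('pics/c1.png',cv2.resize(a[180:330,310:410],None,fx=4,fy=4,interpolation=3)[:600])
cv2.imwrite('pics/c2.png',cv2.resize(a[190:330,140:310],None,fx=4,fy=4,interpolation=3))
cv2.imwrite('pics/c3.png',cv2.resize(b[70:220,170:380],None,fx=3.8,fy=3.8,interpolation=3))
E
```

```text
(no output)
```

View pics/c1.png

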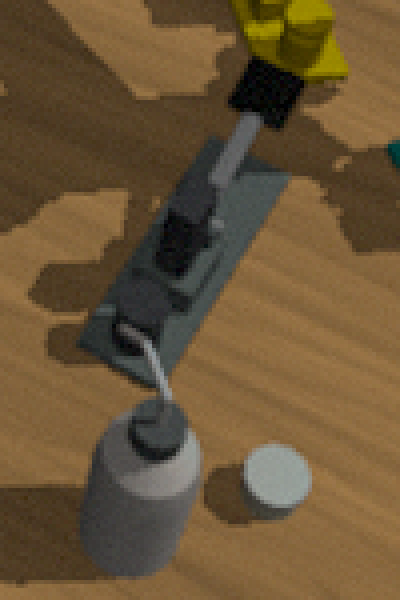

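View pics/c2.png

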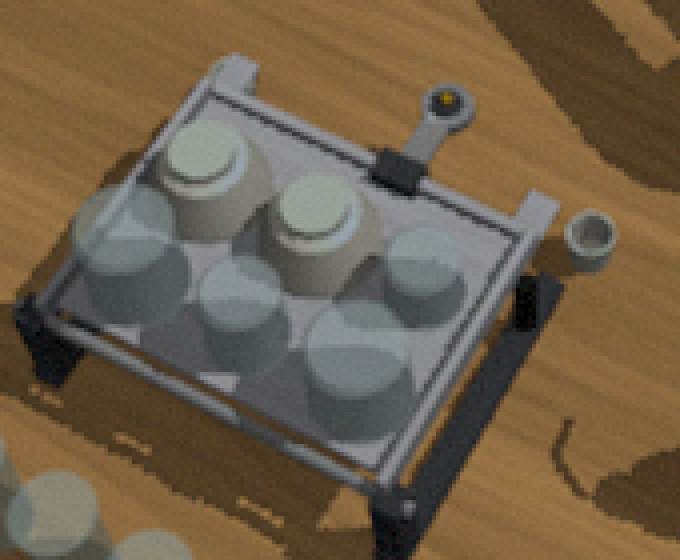

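View pics/c3.png

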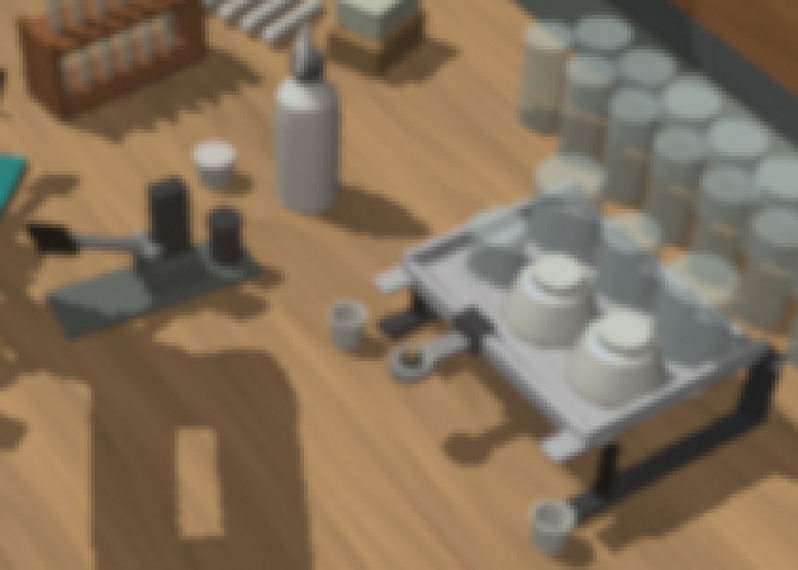

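```bash
cat > h.py <<'E'
import numpy as np,pickle,cv2
def load(n): return pickle.load(open(n+'.pkl','rb'))
def ray(d,uv):
    K=np.array(d['intrinsics']);T=np.array(d['extrinsics'])
    v=T[:3,:3]@np.linalg.solve(K,[uv[0],uv[1],1]); return T[:3,3],v/np.linalg.norm(v)
def plane(d,uv,z):
    o,v=ray(d,uv); return o+v*(z-o[2])/v[2]
def tri(a,ua,b,ub):
    A=np.zeros((3,3));B=np.zeros(3);R=[ray(a,ua),ray(b,ub)]
    for o,v in R:
        P=np.eye(3)-np.outer(v,v);A+=P;B+=P@o
    p=np.linalg.solve(A,B); return p,[round(float(np.linalg.norm((np.eye(3)-np.outer(v,v))@(p-o))),1) for o,v in R]
def proj(d,p):
    T=np.array(d['extrinsics']);c=T[:3,:3].T@(np.array(p)-T[:3,3]);q=np.array(d['intrinsics'])@c;return q[:2]/q[2]
E
python3 - <<'E'
from h import *
np.set_printoptions(precision=1,suppress=True)
a=load('scene0');b=load('side0')
m=lambda x,y,ox,oy,s:((x+.5)/s-.5+ox,(y+.5)/s-.5+oy)
A=lambda x,y:m(x,y,310,180,4)
B=lambda x,y:m(x,y,140,190,4)
C=lambda x,y:m(x,y,170,70,3.8)
print('jack base scene z10')
for p in [(78,345),(157,388),(291,178),(213,140)]: print(plane(a,A(*p),10))
print('side z10')
for p in [(47,297),(72,337),(262,270)]: print(plane(b,C(*p),10))
print('pedal',plane(a,A(267,92),103),plane(b,C(53,239),103),tri(a,A(267,92),b,C(53,239)))
print('saddle',plane(a,A(144,297),60),plane(b,C(224,214),60))
print('post',plane(a,A(193,195),118),plane(b,C(167,185),118))
print('stud',plane(a,B(446,99),95),plane(b,C(411,354),95),tri(a,B(446,99),b,C(411,354)))
print('rail scene z80',plane(a,B(212,92),80),plane(a,B(520,237),80))
print('rail side',plane(b,C(408,268),80),plane(b,C(590,435),80))
print('crucB',plane(a,B(590,228),34),plane(b,C(349,315),34))
print('crucA',plane(b,C(552,513),34))
print('bottle',plane(b,C(308,200),0),'mortar',plane(b,(303,262),55),plane(a,(186,148),55))
E
```

```text
jack base scene z10
[597.2 288.6  10. ]
[599.1 349.4  10. ]
[396.7 362.3  10. ]
[395.1 299.6  10. ]
side z10
[395.7 352.2  10. ]
[393.3 289.8  10. ]
[593.5 283.3  10. ]
pedal [401.8 328.7 103. ] [399.9 321.7 103. ] (array([400.5, 327.4,  99.3]), [1.4, 1.4])
saddle [567.7 318.3  60. ] [574.3 322.6  60. ]
post [514.1 321.1 118. ] [516.7 322.5 118. ]
stud [607.7  44.4  95. ] [604.9  41.7  95. ] (array([606.4,  43.6,  92.6]), [0.1, 0.1])
rail scene z80 [ 678.4 -107.    80. ] [668.  139.6  80. ]
rail side [672.5 149.5  80. ] [690.2 -99.9  80. ]
crucB [615.3 164.9  34. ] [619.8 164.3  34. ]
crucA [ 640.7 -123.8   34. ]
bottle [693.5 364.6   0. ] mortar [ 477.8 -285.2   55. ] [ 477.5 -283.4   55. ]
```

The possible jacks in the scene view are the grey one with dark metal at px (358,242), the yellow one at (375,175) and the turquoise one at (435,240). Crop c1 shows the grey base, dark post and saddle, and black pad, so I choose that one. Its origin is about (514,322) with yaw about −3°. The lift pad with ring and stud is at scene px (251,214), or side px (278,163), which gives about (606,43). The two square lugs at the rack corners are not lift points.

```bash
cat >> h.py <<'E'
from scipy.spatial.transform import Rotation as Ro
def to(pos,yaw,show=True):
    from bench import r
    s=r.sense();R=Ro.from_euler('xyz',s['tcp_rot'],degrees=True)
    sh=R.inv().apply(np.array(pos)-s['tool_pos'])
    w=(R.inv()*Ro.from_euler('xyz',[180,0,yaw],degrees=True)).as_rotvec()
    print('rows target',np.round(sh/250,4),np.round(w/np.pi,4),'mm',np.round(sh,1),'t',round(s['time'],2),'pos',np.round(s['tool_pos'],1),np.round(s['tcp_rot'],2),'F',np.round(s['ft_force'],1),'gap',round(s['finger_gap'],1))
def snap(n,name):
    from bench import r
    d=r.snapshot(n);pickle.dump(d,open(name+'.pkl','wb'));cv2.imwrite(f'pics/{name}.png',cv2.cvtColor(d['pixels'],cv2.COLOR_RGB2BGR));return d
E
python3 -m jog '[[-0.04,-0.01,0,0,0,-0.01],[-0.12,-0.035,0,0,0,-0.03],[-0.24,-0.07,0,0,0,-0.05],[-0.38,-0.11,0,0,0,-0.07],[-0.52,-0.15,0,0,0,-0.09],[-0.66,-0.19,0,0,0,-0.107],[-0.8,-0.235,0,0,0,-0.107],[-0.92,-0.27,0,0,0,-0.107],[-0.97,-0.285,0,0,0,-0.107],[-1,-0.295,0,0,0,-0.107]]' 1
python3 - <<'E'
from h import *
to([518,322,230],177)
E
```

```text
time: 1.15
tool_pos: [431.8, 391.0, 231.0]
tcp_rot: [-180.0, -0.0, 176.8]
ft_force: [-0.0, 0.7, -0.4]
finger_gap: 85.4
rows target [-0.3593 -0.2565  0.0037] [-0.0001 -0.0002 -0.0009] mm [-89.8 -64.1   0.9] t 1.15 pos [431.8 391.  231. ] [-1.7999e+02 -3.0000e-02  1.7684e+02] F [-0.   0.7 -0.4] gap 85.4
```

```bash

python3 -m jog '[[-0.06,-0.04,0,0,0,0],[-0.16,-0.12,0,0,0,0],[-0.24,-0.2,0,0,0,0],[-0.28,-0.25,0,0,0,0],[-0.29,-0.256,0,0,0,0],[-0.29,-0.256,0,0,0,0]]'
python3 - <<'E'
from h import *
snap('wrist','w1');to([518,322,230],177)
E
```

```text
time: 1.75
tool_pos: [500.0, 324.3, 231.2]
tcp_rot: [180.0, -0.0, 176.9]
ft_force: [-1.0, 0.1, 0.0]
finger_gap: 85.3
rows target [-0.074  -0.0068  0.005 ] [ 0.0001 -0.0002 -0.0003] mm [-18.5  -1.7   1.2] t 1.8 pos [499.6 324.7 231.3] [ 1.7998e+02 -3.0000e-02  1.7695e+02] F [-0.6  0.8 -0.7] gap 85.5
```

View pics/w1.png

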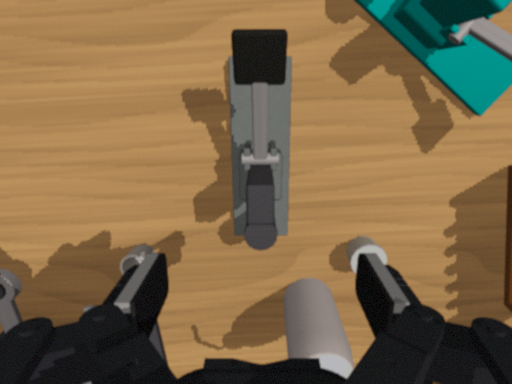

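```bash
python3 - <<'E'
import cv2
a=cv2.imread('pics/w1.png')
cv2.imwrite('pics/w1c.png',cv2.resize(a[20:265,190:330],None,fx=2.4,fy=2.4,interpolation=3))
E
```

```text
(no output)
```

View pics/w1c.png

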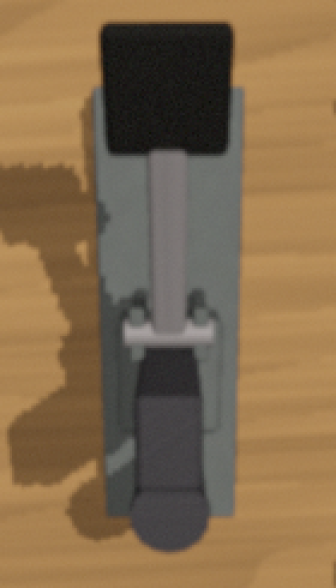

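```bash
python3 - <<'E'
from h import *
np.set_printoptions(precision=1,suppress=True)
w=load('w1');W=lambda x,y:((x+.5)/2.4-.5+190,(y+.5)/2.4-.5+20)
for n,p,z in [('bRL',(95,88),10),('bRR',(243,88),10),('bFL',(107,516),10),('bFR',(234,516),10),('postBL',(136,396),118),('postBR',(204,396),118),('postFL',(136,490),118),('postFR',(201,490),118),('saddle',(170,515),60),('saddlefront',(170,552),60),('pedal',(168,90),103)]:
    print(n,plane(w,W(*p),z))
E
```

```text
bRL [393.5 297.8  10. ]
bRR [396.8 361.3  10. ]
bFL [596.1 287.   10. ]
bFR [599.4 351.8  10. ]
postBL [499.4 313.1 118. ]
postBR [500.6 336.3 118. ]
postFL [534.3 310.8 118. ]
postFR [535.5 333.9 118. ]
saddle [572.9 320.6  60. ]
saddlefront [591.1 319.7  60. ]
pedal [402.1 329.3 103. ]
```

```bash

python3 -m jog '[[-0.03,-0.001,0.02,0,0,0],[-0.065,-0.001,0.1,0,0,0],[-0.073,-0.001,0.22,0,0,0],[-0.073,-0.001,0.34,0,0,0],[-0.073,-0.001,0.46,0,0,0],[-0.073,-0.001,0.55,0,0,0],[-0.073,-0.001,0.6,0,0,0],[-0.073,-0.001,0.62,0,0,0],[-0.073,-0.001,0.62,0,0,0]]' 1
python3 - <<'E'
from h import *
to([517.8,323.5,76],177.1)
E
```

```text
time: 2.7
tool_pos: [518.2, 323.1, 76.1]
tcp_rot: [-180.0, -0.0, 177.0]
ft_force: [-0.9, -0.3, -0.0]
finger_gap: 85.4
rows target [0.0017 0.0016 0.0006] [-0.0001 -0.0001 -0.0008] mm [0.4 0.4 0.1] t 2.7 pos [518.2 323.1  76.1] [-1.7999e+02 -2.0000e-02  1.7696e+02] F [-0.9 -0.3 -0. ] gap 85.4
```

```bash

python3 -m jog '[[0,0,0,0,0,0],[0,0,0,0,0,0],[0,0,0,0,0,0],[0,0,0,0,0,0],[0,0,0,0,0,0],[0,0,0,0,0,0],[0,0,0,0,0,0],[0,0,0,0,0,0]]' 0 60
python3 -m jog '[[0,0,-0.02,0,0,0],[0,0,-0.06,0,0,0],[0,0,-0.12,0,0,0],[0,0,-0.18,0,0,0],[0,0,-0.22,0,0,0],[0,0,-0.24,0,0,0],[0,0,-0.24,0,0,0]]'
python3 - <<'E'
from h import *
snap('side','s2');snap('scene','a2');snap('wrist','w2')
to([546,40,136],183)
E
```

```text
time: 3.5
tool_pos: [518.7, 322.6, 76.9]
tcp_rot: [-180.0, 0.0, 176.9]
ft_force: [-2.0, -3.6, 5.8]
finger_gap: 23.8
time: 4.2
tool_pos: [519.1, 323.2, 137.9]
tcp_rot: [179.9, 0.1, 176.9]
ft_force: [-0.1, 0.2, -8.5]
finger_gap: 23.8
rows target [-0.173  -1.1223 -0.0017] [-0.0002 -0.0004 -0.0337] mm [ -43.3 -280.6   -0.4] t 4.35 pos [517.9 322.5 135.4] [-1.7996e+02 -7.0000e-02  1.7693e+02] F [-0.  -0.3 -7.7] gap 23.6
```

View pics/s2.png

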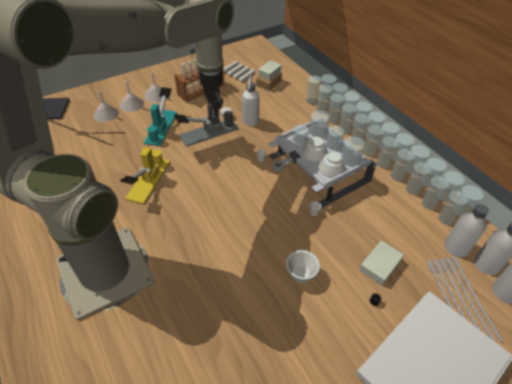

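View pics/w2.png

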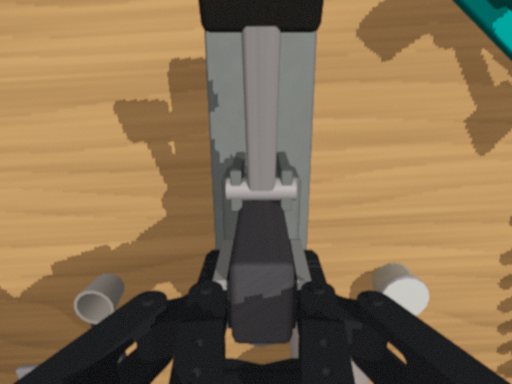

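```bash

python3 -m jog '[[0,0,-0.04,0,0,0],[0,0,-0.12,0,0,0],[0,0,-0.22,0,0,0],[0,-0.04,-0.3,0,0,0],[0.02,-0.12,-0.34,0,0,-0.01],[0.04,-0.24,-0.34,0,0,-0.02],[0.05,-0.38,-0.34,0,0,-0.03],[0.06,-0.51,-0.34,0,0,-0.034],[0.06,-0.6,-0.34,0,0,-0.034],[0.06,-0.67,-0.34,0,0,-0.034]]'
python3 -m jog '[[0,0,0,0,0,0],[0,0,0,0,0,0],[0,0,0,0,0,0]]'
python3 - <<'E'
from h import *
snap('wrist','w3')
to([500,150,220],183)
E
```

```text
time: 5.35
tool_pos: [494.1, 154.7, 221.8]
tcp_rot: [-180.0, 0.0, -177.0]
ft_force: [-0.0, -0.4, -8.9]
finger_gap: 23.5
time: 5.65
tool_pos: [494.4, 156.9, 221.5]
tcp_rot: [180.0, 0.0, -176.9]
ft_force: [-0.1, 0.1, -8.4]
finger_gap: 23.4
rows target [-0.0209 -0.0292  0.0057] [0.0001 0.     0.0005] mm [-5.2 -7.3  1.4] t 5.7 pos [494.4 157.  221.4] [ 179.98    0.   -176.91] F [-0.4  0.2 -8.6] gap 23.3
```

View pics/w3.png

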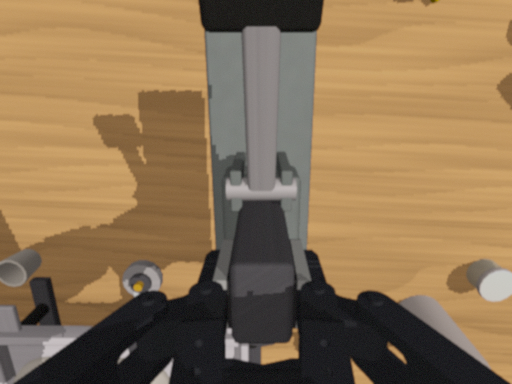

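```bash
python3 - <<'E'
import cv2
a=cv2.imread('pics/w3.png')
cv2.imwrite('pics/w3c.png',cv2.resize(a[240:384,0:190],None,fx=4,fy=4,interpolation=3))
E
```

```text
(no output)
```

View pics/w3c.png

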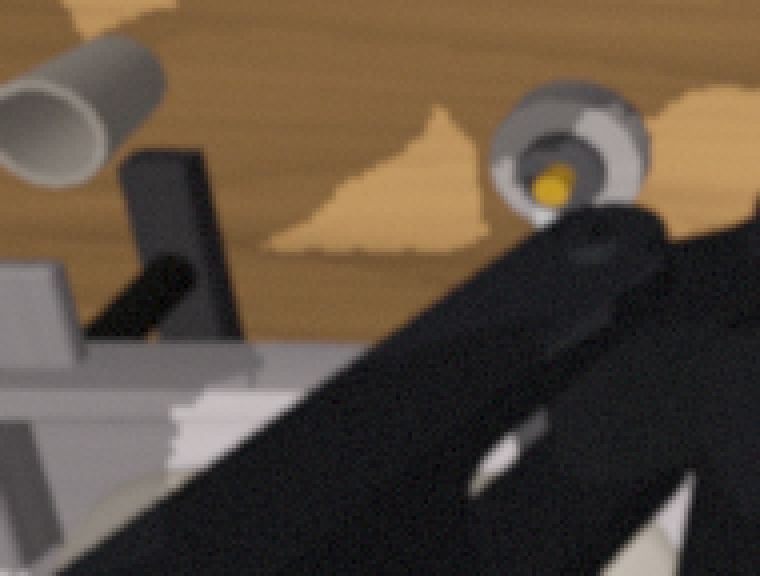

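```bash
python3 - <<'E'
from h import *
np.set_printoptions(precision=1,suppress=True)
w=load('w3');a=load('scene0');b=load('side0');W=lambda x,y:((x+.5)/4-.5,(y+.5)/4-.5+240)
print(plane(w,W(552,189),95),plane(w,W(571,155),85))
print(plane(w,W(100,342),80),plane(w,W(370,346),80))
su=((446+.5)/4-.5+140,(99+.5)/4-.5+190); sb=((411+.5)/3.8-.5+170,(354+.5)/3.8-.5+70)
print(tri(w,W(552,189),a,su),tri(w,W(552,189),b,sb))
print(w['extrinsics'][:3,3])
E
```

```text
[607.9  45.1  95. ] [605.   46.4  85. ]
[672.9 -83.5  80. ] [670.2 -12.2  80. ]
(array([607.9,  44.8,  95.1]), [0.3, 0.3]) (array([607.9,  44.4,  92.6]), [1.4, 1.4])
[414.5 153.8 364.5]
```

```bash

python3 - <<'E'
from h import *
to([470,41.8,120],183)
E
```

```text
rows target [ 0.1223 -0.455   0.4056] [0.0001 0.     0.0005] mm [  30.6 -113.8  101.4] t 5.7 pos [494.4 157.  221.4] [ 179.98    0.   -176.91] F [-0.4  0.2 -8.6] gap 23.3
```

```bash

python3 -m jog '[[0.03,-0.05,0,0,0,0],[0.06,-0.14,0,0,0,0],[0.1,-0.25,0,0,0,0],[0.12,-0.35,0.03,0,0,0],[0.12,-0.42,0.1,0,0,0],[0.122,-0.455,0.2,0,0,0],[0.122,-0.455,0.3,0,0,0],[0.122,-0.455,0.37,0,0,0],[0.122,-0.455,0.4,0,0,0],[0.122,-0.455,0.406,0,0,0]]'
python3 -m jog '[[0,0,0,0,0,0],[0,0,0,0,0,0],[0,0,0,0,0,0]]'
python3 - <<'E'
from h import *
snap('side','s3');snap('wrist','w4')
to([470,41.8,82],183)
E
```

```text
time: 6.7
tool_pos: [469.1, 41.2, 118.9]
tcp_rot: [180.0, -0.1, -176.9]
ft_force: [0.1, 0.0, -7.6]
finger_gap: 23.1
time: 7.0
tool_pos: [470.9, 41.2, 121.0]
tcp_rot: [-180.0, 0.1, -176.9]
ft_force: [0.4, 0.7, -8.5]
finger_gap: 23.4
rows target [0.0023 0.0027 0.1545] [-0.      0.0004  0.0003] mm [ 0.6  0.7 38.6] t 7.1 pos [470.6  41.1 120.6] [-1.7999e+02  8.0000e-02 -1.7695e+02] F [ 0.4  0.6 -7.5] gap 23.0
```

View pics/s3.png

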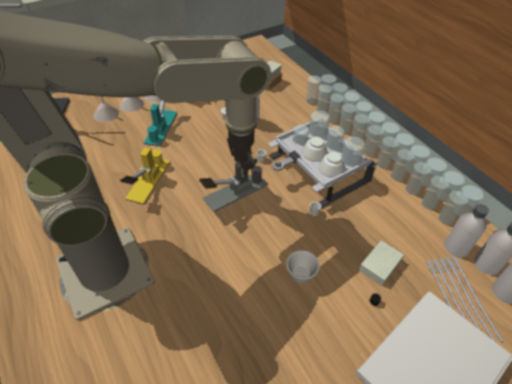

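View pics/w4.png

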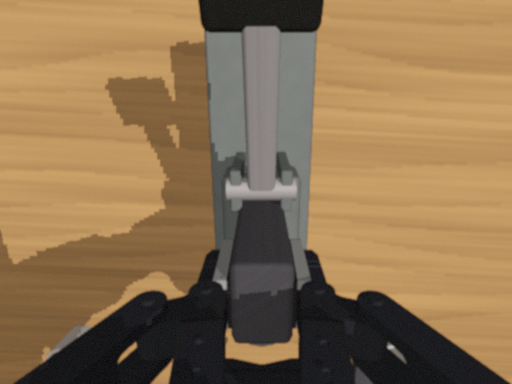

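```bash

python3 -m jog '[[0,0,0.03,0,0,0],[0,0,0.08,0,0,0],[0,0,0.12,0,0,0],[0,0,0.145,0,0,0],[0,0,0.155,0,0,0],[0,0,0.155,0,0,0],[0,0,0.155,0,0,0]]'
python3 - <<'E'
from h import *
to([552.5,41.8,82],183)
E
```

```text
time: 7.8
tool_pos: [470.3, 41.1, 81.3]
tcp_rot: [-180.0, 0.0, -177.0]
ft_force: [1.0, 0.8, -8.1]
finger_gap: 23.7
rows target [-0.3285 -0.0146 -0.0026] [-0.      0.0001  0.0003] mm [-82.1  -3.6  -0.6] t 7.8 pos [470.3  41.1  81.3] [-1.8000e+02  3.0000e-02 -1.7695e+02] F [ 1.   0.8 -8.1] gap 23.7
```

```bash

python3 -m jog '[[-0.03,-0.001,0,0,0,0],[-0.08,-0.004,0,0,0,0],[-0.14,-0.007,0,0,0,0],[-0.2,-0.01,0,0,0,0],[-0.26,-0.012,0,0,0,0],[-0.3,-0.014,0,0,0,0],[-0.32,-0.0146,0,0,0,0],[-0.3285,-0.0146,0,0,0,0],[-0.3285,-0.0146,0,0,0,0],[-0.3285,-0.0146,0,0,0,0]]'
python3 - <<'E'
from h import *
snap('side','s5');snap('scene','a5');
to([552.5,41.8,76],183)
for n,o in(('s5',(200,110)),('a5',(190,150))):
    a=cv2.imread(f'pics/{n}.png');cv2.imwrite(f'pics/{n}c.png',cv2.resize(a[o[1]:o[1]+120,o[0]:o[0]+150],None,fx=5,fy=5,interpolation=3))
E
```

```text
time: 8.8
tool_pos: [551.7, 41.9, 80.9]
tcp_rot: [180.0, -0.0, -177.0]
ft_force: [0.1, 0.5, -8.2]
finger_gap: 23.6
rows target [-0.003  -0.0003  0.0199] [ 0.     -0.0001  0.0003] mm [-0.8 -0.1  5. ] t 8.9 pos [551.7  41.8  81. ] [ 1.8000e+02 -2.0000e-02 -1.7695e+02] F [-0.4 -0.3 -9. ] gap 23.7
```

View pics/s5c.png

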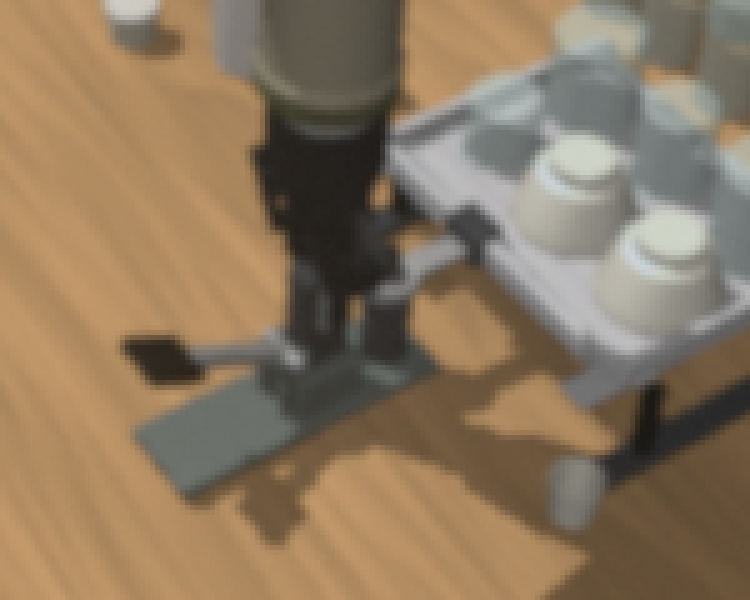

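View pics/a5c.png

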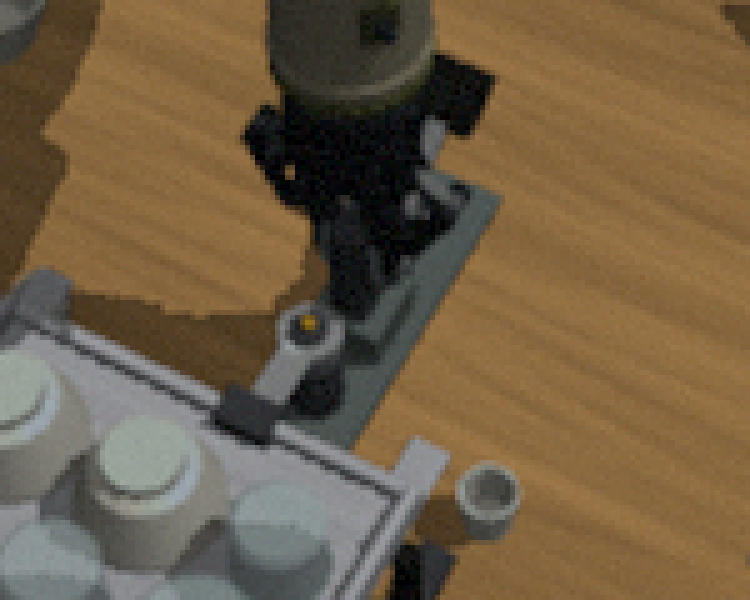

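```bash

python3 -m jog '[[-0.003,0,0.006,0,0,0],[-0.003,0,0.012,0,0,0],[-0.003,0,0.017,0,0,0],[-0.003,0,0.019,0,0,0],[-0.003,0,0.019,0,0,0],[-0.003,0,0.019,0,0,0]]'

```

```text
time: 9.5
tool_pos: [553.0, 41.8, 77.0]
tcp_rot: [-180.0, 0.0, -176.9]
ft_force: [-4.6, -1.4, 0.4]
finger_gap: 23.1
```

Force is now about 0, so the jack is on the table. I'll release it and back straight up.

```bash

python3 -m jog '[[0,0,0,0,0,0],[0,0,0,0,0,0],[0,0,0,0,0,0],[0,0,0,0,0,0],[0,0,0,0,0,0]]' 1 60
python3 -m jog '[[0,0,-0.04,0,0,0],[0,0,-0.12,0,0,0],[0,0,-0.24,0,0,0],[0,0,-0.36,0,0,0],[0,0,-0.46,0,0,0],[0.02,0,-0.54,0,0,0],[0.05,0,-0.58,0,0,0],[0.08,0,-0.6,0,0,0],[0.08,0,-0.6,0,0,0]]'
python3 - <<'E'
from h import *
snap('side','s6');snap('scene','a6');snap('wrist','w6')
to([430,36,140],183)
for n,o in(('s6',(200,110)),('a6',(190,150))):
    a=cv2.imread(f'pics/{n}.png');cv2.imwrite(f'pics/{n}c.png',cv2.resize(a[o[1]:o[1]+120,o[0]:o[0]+150],None,fx=5,fy=5,interpolation=3))
E
```

```text
time: 10.0
tool_pos: [553.2, 41.9, 76.5]
tcp_rot: [-180.0, 0.0, -177.0]
ft_force: [0.5, 0.7, 0.2]
finger_gap: 85.7
time: 10.9
tool_pos: [532.3, 40.8, 226.6]
tcp_rot: [-180.0, 0.0, -176.9]
ft_force: [0.6, -0.5, -0.1]
finger_gap: 85.2
rows target [0.4091 0.0026 0.3407] [ 0.     -0.0006  0.0002] mm [102.3   0.6  85.2] t 11.05 pos [532.3  40.8 225. ] [ 1.7999e+02 -1.0000e-01 -1.7696e+02] F [ 0.4 -0.1  0.3] gap 85.5
```

View pics/s6c.png

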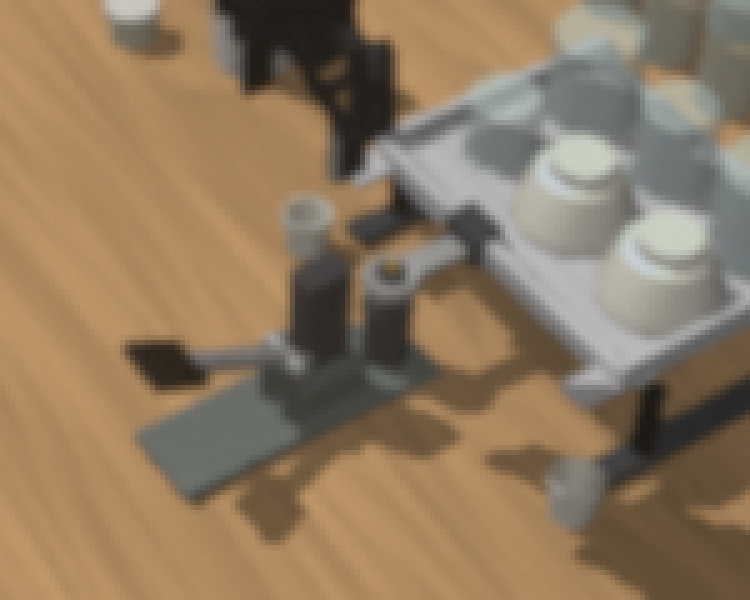

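View pics/a6c.png

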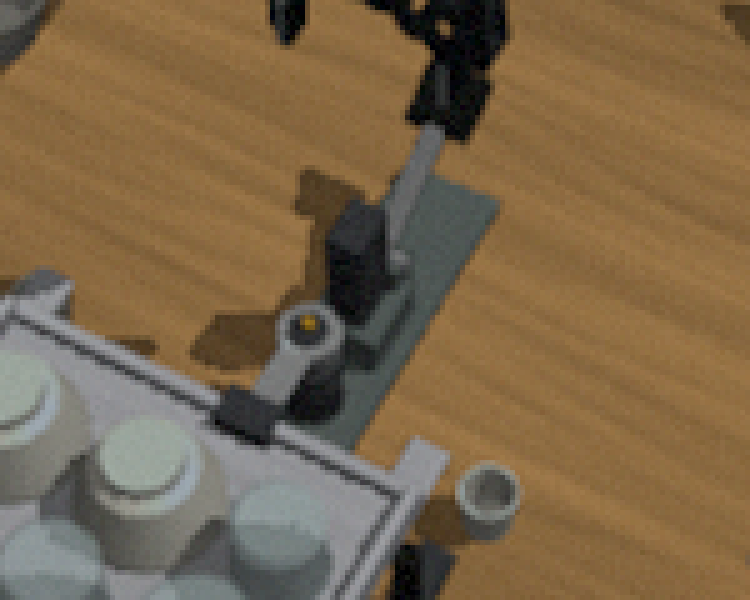

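View pics/w6.png

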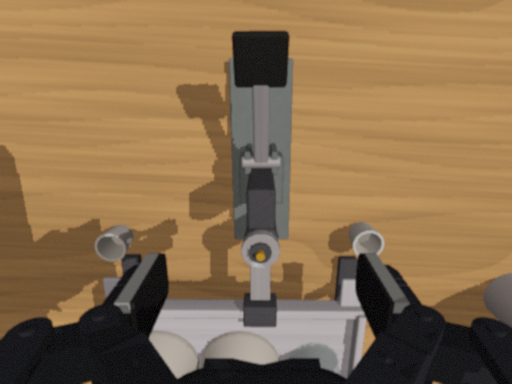

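```bash
python3 - <<'E'
import cv2
a=cv2.imread('pics/w6.png')
cv2.imwrite('pics/w6c.png',cv2.resize(a[20:340,200:320],None,fx=2.4,fy=2.4,interpolation=3)[:0] if 0 else cv2.resize(a[190:335,190:330],None,fx=4,fy=4,interpolation=3))
cv2.imwrite('pics/w6d.png',cv2.resize(a[20:220,190:330],None,fx=3,fy=3,interpolation=3))
E
```

```text
(no output)
```

View pics/w6c.png

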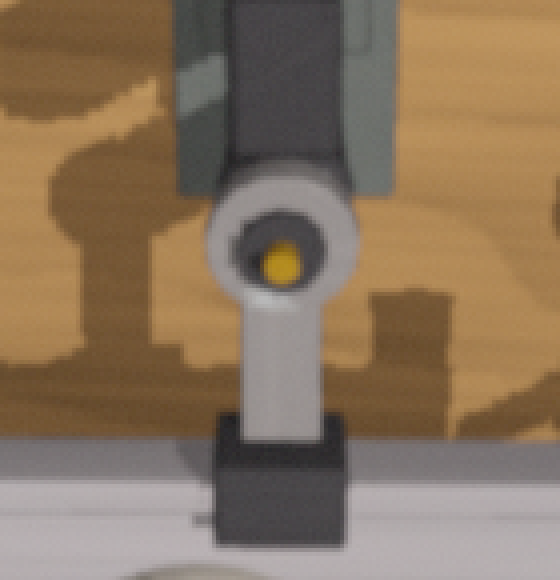

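View pics/w6d.png

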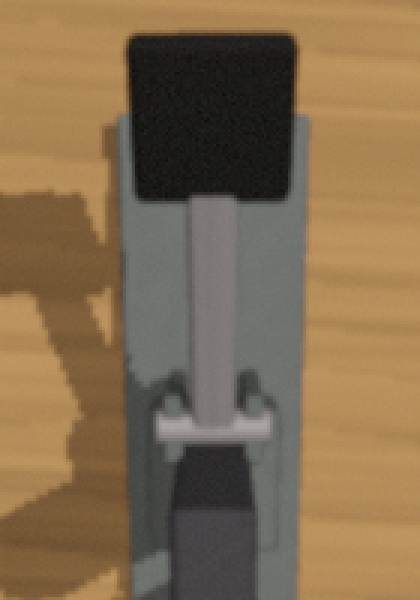

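```bash
python3 - <<'E'
from h import *
np.set_printoptions(precision=1,suppress=True)
w=load('w6')
C=lambda x,y:((x+.5)/4-.5+190,(y+.5)/4-.5+190)
D=lambda x,y:((x+.5)/3-.5+190,(y+.5)/3-.5+20)
b=[plane(w,p,10) for p in(D(119,115),D(308,115),C(178,195),C(395,195))]
print('base',*b)
c=np.mean(b,0)
d=(b[2]+b[3]-b[0]-b[1]);d/=np.linalg.norm(d);o=c+17.5*d
print('yaw',np.degrees(np.arctan2(d[1],d[0])),'orig',o,'saddle',o+60*d,'pedal',o-110*d,'pedal down',o-122*d)
print('stud',plane(w,C(283,263),95),'disc top',plane(w,C(283,232),85),'disc front',plane(w,C(283,300),85))
print('post rear',plane(w,D(172,509),118),plane(w,D(254,509),118))
print('arm dir',plane(w,C(282,310),85),plane(w,C(283,435),85),'rail',plane(w,C(50,440),80),plane(w,C(540,438),80))
print('pedal px',plane(w,D(212,118),103))
E
```

```text
base [431.1   3.5  10. ] [427.6  67.5  10. ] [633.7  14.2  10. ] [630.   79.7  10. ]
yaw 3.2397026688779635 orig [548.1  42.2  10. ] saddle [608.   45.6  10. ] pedal [438.2  36.   10. ] pedal down [426.3  35.3  10. ]
stud [607.   44.9  95. ] disc top [604.3  44.7  85. ] disc front [622.9  45.7  85. ]
post rear [534.9  30.4 118. ] [533.7  52.3 118. ]
arm dir [625.7  45.6  85. ] [662.1  47.8  85. ] rail [670.7 -12.5  80. ] [663.  114.8  80. ]
pedal px [436.1  35.8 103. ]
```

```bash

python3 - <<'E'
from h import *
to([437,36,120],183.2)
E
```

```text
rows target [0.381  0.0011 0.4207] [ 0.     -0.0006 -0.0009] mm [ 95.3   0.3 105.2] t 11.05 pos [532.3  40.8 225. ] [ 1.7999e+02 -1.0000e-01 -1.7696e+02] F [ 0.4 -0.1  0.3] gap 85.5
```

```bash

python3 -m jog '[[0.04,0,0,0,0,0],[0.12,0,0,0,0,0],[0.22,0,0,0,0,0],[0.31,0,0.02,0,0,0],[0.36,0.001,0.08,0,0,0],[0.381,0.001,0.17,0,0,0],[0.381,0.001,0.27,0,0,0],[0.381,0.001,0.36,0,0,0],[0.381,0.001,0.41,0,0,0],[0.381,0.001,0.42,0,0,0]]' 0 60
python3 -m jog '[[0,0,0,0,0,0],[0,0,0,0,0,0],[0,0,0,0,0,0]]' 
python3 - <<'E'
from h import *
snap('side','s7')
to([426,35.4,54],183.2)
a=cv2.imread('pics/s7.png');cv2.imwrite('pics/s7c.png',cv2.resize(a[110:230,200:350],None,fx=5,fy=5,interpolation=3))
E
```

```text
time: 12.05
tool_pos: [436.1, 36.0, 119.2]
tcp_rot: [180.0, -0.2, -177.0]
ft_force: [-0.2, -0.2, 0.5]
finger_gap: 0.2
time: 12.35
tool_pos: [438.8, 36.0, 122.5]
tcp_rot: [-180.0, 0.1, -177.0]
ft_force: [-0.1, -0.3, 0.6]
finger_gap: -0.1
rows target [0.0511 0.0005 0.2734] [-0.0001  0.0006 -0.0009] mm [12.8  0.1 68.4] t 12.4 pos [438.6  36.  122.4] [-1.7999e+02  1.0000e-01 -1.7695e+02] F [-0.8  0.2  0.5] gap 0.0
```

View pics/s7c.png

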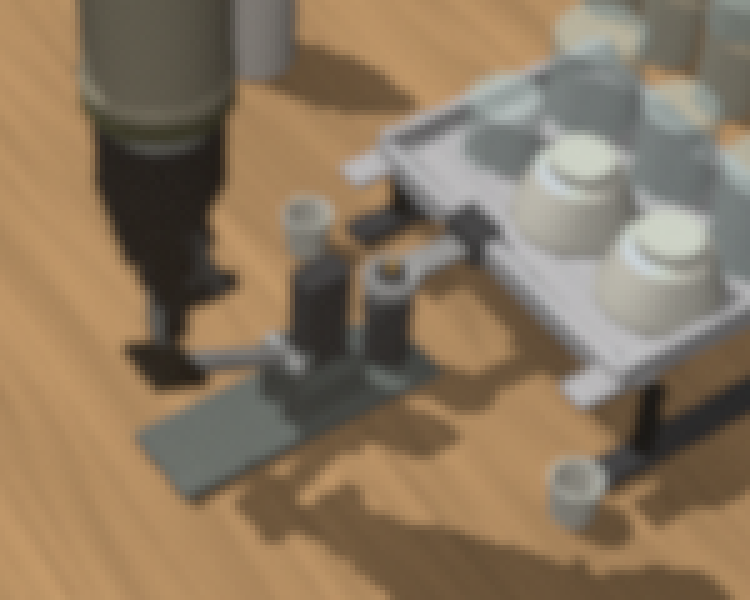

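```bash

python3 -m jog '[[0,0,0.03,0,0,0],[0,0,0.06,0,0,0],[0.002,0,0.08,0,0,0],[0.008,0,0.1,0,0,0],[0.016,0,0.12,0,0,0],[0.026,0,0.145,0,0,0],[0.035,0,0.17,0,0,0],[0.042,0,0.195,0,0,0],[0.047,0,0.22,0,0,0],[0.049,0,0.24,0,0,0]]'
python3 -m jog '[[0,0,0.01,0,0,0],[0,0,0.015,0,0,0]]'
python3 - <<'E'
from h import *
to([426,35.4,54],183.2)
E
```

```text
time: 13.4
tool_pos: [427.6, 35.4, 62.2]
tcp_rot: [-180.0, 0.3, -177.0]
ft_force: [5.0, 1.2, 7.7]
finger_gap: -0.3
time: 13.6
tool_pos: [427.3, 35.4, 58.4]
tcp_rot: [-180.0, 0.2, -177.0]
ft_force: [3.3, 0.1, 6.0]
finger_gap: 0.1
rows target [0.0053 0.0004 0.0175] [-0.      0.0012 -0.0009] mm [1.3 0.1 4.4] t 13.6 pos [427.3  35.4  58.4] [-179.99    0.22 -176.96] F [3.3 0.1 6. ] gap 0.1
```

```bash

python3 -m jog '[[0,0,0.008,0,0,0],[0,0,0.014,0,0,0],[0,0,0.018,0,0,0],[0,0,0.02,0,0,0],[0,0,0.02,0,0,0]]'
python3 - <<'E'
from h import *
snap('side','s8');snap('scene','a8');snap('wrist','w8')
to([426,35.4,54],183.2)
for n,o in(('s8',(200,110)),('a8',(190,150))):
    a=cv2.imread(f'pics/{n}.png');cv2.imwrite(f'pics/{n}c.png',cv2.resize(a[o[1]:o[1]+120,o[0]:o[0]+150],None,fx=5,fy=5,interpolation=3))
E
```

```text
time: 14.1
tool_pos: [427.3, 35.3, 54.3]
tcp_rot: [-180.0, 0.2, -177.0]
ft_force: [-2.1, 0.4, 17.0]
finger_gap: -0.0
rows target [0.0052 0.0004 0.0012] [-0.0001  0.0011 -0.0008] mm [1.3 0.1 0.3] t 14.25 pos [427.3  35.4  54.3] [-179.99    0.2  -176.95] F [-2.7  0.1 15.3] gap 0.0
```

View pics/s8c.png

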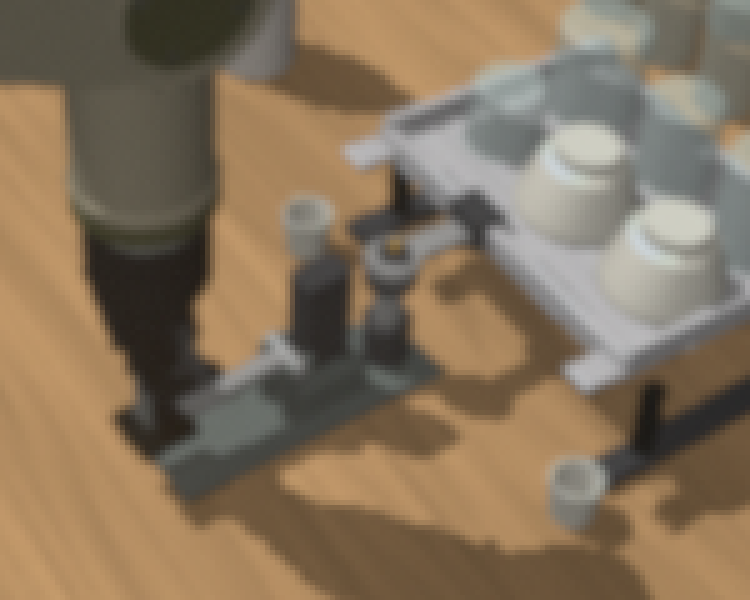

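View pics/a8c.png

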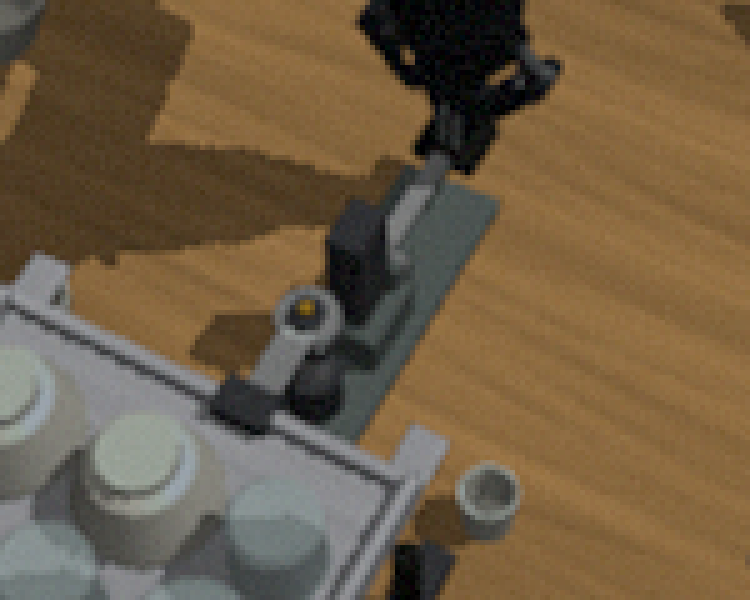

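View pics/w8.png

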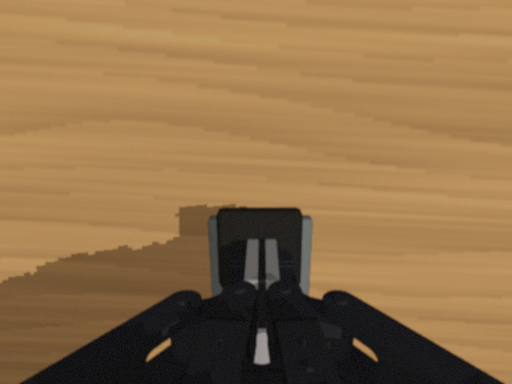

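```bash
python3 - <<'E'
from h import *
a=load('a8');b=load('s8');a0=load('a6');b0=load('s6')
A=lambda x,y:((x+.5)/5-.5+190,(y+.5)/5-.5+150);B=lambda x,y:((x+.5)/5-.5+200,(y+.5)/5-.5+110)
print(tri(a,A(307,308),b,B(397,245)),tri(a0,A(309,324),b0,B(393,266)))
E
python3 -m jog '[[-0.002,0,-0.03,0,0,0],[-0.01,0,-0.08,0,0,0],[-0.025,0,-0.14,0,0,0],[-0.04,0,-0.2,0,0,0],[-0.049,0,-0.26,0,0,0],[-0.049,0,-0.3,0,0,0],[-0.049,0,-0.32,0,0,0],[-0.049,0,-0.32,0,0,0],[-0.049,0,-0.32,0,0,0],[-0.049,0,-0.32,0,0,0]]'
python3 -m jog '[[0,0,0,0,0,0],[0,0,0,0,0,0],[0,0,0,0,0,0],[0,0,0,0,0,0],[0,0,0,0,0,0],[0,0,0,0,0,0],[0,0,0,0,0,0],[0,0,0,0,0,0],[0,0,0,0,0,0],[0,0,0,0,0,0]]'
python3 -m jog '[[0,0,0,0,0,0],[0,0,0,0,0,0],[0,0,0,0,0,0],[0,0,0,0,0,0],[0,0,0,0,0,0]]'
python3 - <<'E'
from h import *
snap('side','s9');snap('scene','a9')
to([438,36,122],183.2)
for n,o in(('s9',(200,110)),('a9',(190,150))):
    a=cv2.imread(f'pics/{n}.png');cv2.imwrite(f'pics/{n}c.png',cv2.resize(a[o[1]:o[1]+120,o[0]:o[0]+150],None,fx=5,fy=5,interpolation=3))
E
```

```text
(array([608.41884419,  43.78668392, 110.73085085]), [1.2, 1.2]) (array([606.85367316,  43.66110049,  92.60279991]), [0.9, 0.9])
time: 15.25
tool_pos: [437.2, 36.0, 131.7]
tcp_rot: [180.0, -0.1, -177.0]
ft_force: [-0.2, 0.1, -0.4]
finger_gap: 0.0
time: 16.25
tool_pos: [437.9, 36.0, 132.6]
tcp_rot: [-180.0, 0.0, -177.0]
ft_force: [-0.5, 0.1, 0.3]
finger_gap: 0.3
time: 16.75
tool_pos: [437.9, 36.0, 132.6]
tcp_rot: [-180.0, 0.0, -177.0]
ft_force: [0.6, 0.0, -0.2]
finger_gap: -0.2
rows target [-0.0006  0.      0.0421] [-0.     -0.     -0.0008] mm [-0.2  0.  10.5] t 16.85 pos [437.8  36.  132.5] [-180.     -0.   -176.95] F [ 0.4  0.3 -0. ] gap -0.0
```

View pics/s9c.png

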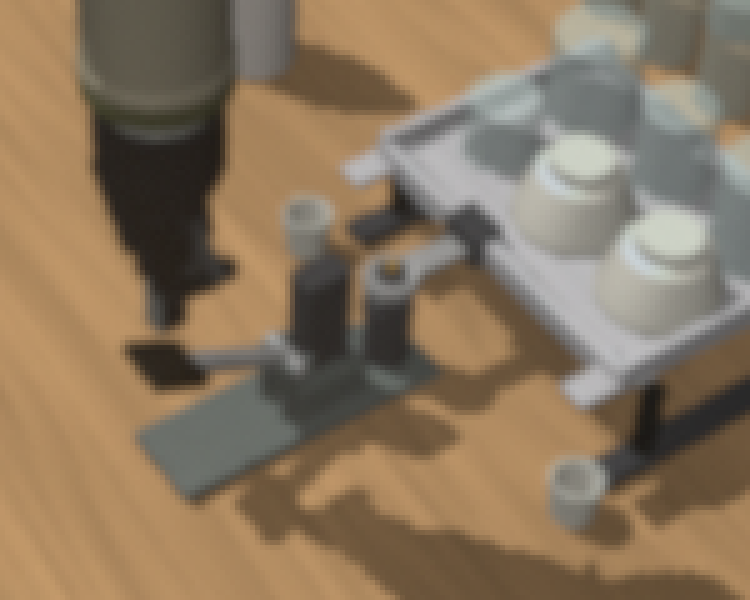

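View pics/a9c.png

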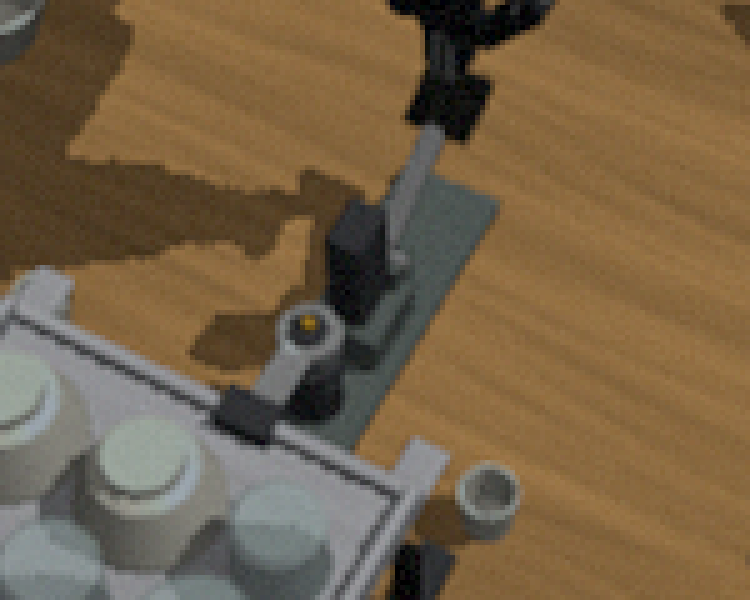

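The rack rose 18 mm. It is back down with the stud at the same pixel (309,324), the handle is up, and the jack base corners have not moved. Now the second press.

```bash

python3 -m jog '[[0,0,0.05,0,0,0],[0,0,0.1,0,0,0],[0.003,0,0.13,0,0,0],[0.01,0,0.15,0,0,0],[0.018,0,0.175,0,0,0],[0.028,0,0.2,0,0,0],[0.036,0,0.225,0,0,0],[0.043,0,0.25,0,0,0],[0.048,0,0.275,0,0,0],[0.049,0,0.295,0,0,0]]'
python3 -m jog '[[0,0,0.01,0,0,0],[0,0,0.018,0,0,0],[0,0,0.024,0,0,0],[0,0,0.026,0,0,0],[0,0,0.026,0,0,0],[0,0,0.026,0,0,0],[0,0,0.026,0,0,0],[0,0,0.026,0,0,0]]'
python3 - <<'E'
from h import *
snap('side','s10');snap('scene','a10')
to([426,35.4,54],183.2)
for n,o in(('s10',(200,110)),('a10',(190,150))):
    a=cv2.imread(f'pics/{n}.png');cv2.imwrite(f'pics/{n}c.png',cv2.resize(a[o[1]:o[1]+120,o[0]:o[0]+150],None,fx=5,fy=5,interpolation=3))
E
```

```text
time: 17.85
tool_pos: [427.7, 35.4, 59.9]
tcp_rot: [-180.0, 0.3, -177.0]
ft_force: [3.1, 1.5, 7.4]
finger_gap: -0.3
time: 18.65
tool_pos: [427.6, 35.4, 54.3]
tcp_rot: [-180.0, 0.2, -176.9]
ft_force: [-2.5, 1.0, 16.6]
finger_gap: -0.3
rows target [0.0064 0.0004 0.0013] [-0.0001  0.0013 -0.0008] mm [1.6 0.1 0.3] t 18.75 pos [427.6  35.4  54.3] [-179.99    0.24 -176.95] F [-3.6  0.4 16.7] gap -0.2
```

View pics/s10c.png

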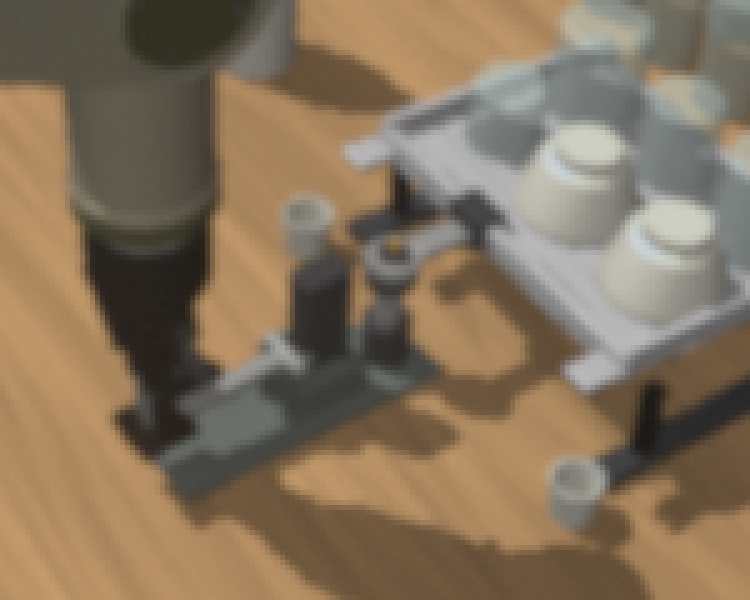

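View pics/a10.png

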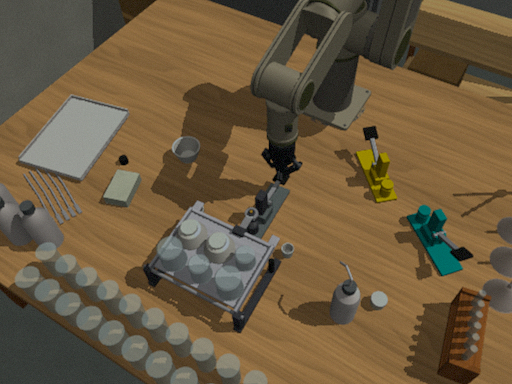

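The view matches the first full stroke: the handle is at its stop (z 54.3, 17 N steady), the rack is up, and the other objects are where they were. I'm handing in while still pressing.

```bash
python3 -c "
from bench import r
print(r.hand_in())"
```

```text
the job is handed in; nothing more can be done
None
```

The jack is under the marked lift pad, the trial stroke is done, and I handed in at about 18.8 s with the handle held fully down and the rack raised. I gripped the grey jack by its post, slid it in low under the pad, set it down and let go. The arm pressed only on the handle's pad and never touched the rack.

- **Centring:** the wrist view after release put the saddle at about (608, 45.6) and the pad stud at about (607, 44.9). That is about 1 mm apart, within the 2 mm camera calibration.
- **Trial stroke:** fully down, the stud rose about 18 mm, compared with the nominal 16 mm. Let go for over 1.5 s, the handle came all the way up and the rack settled back to the same pixels, with the jack unmoved.
- **Second press:** the handle is at its stop, with the tool at z 54.3 mm and about 17 N, and the side view matches the first full stroke.
- **Other objects:** they look unmoved in the final scene picture. I checked that by eye and did not measure each one.
- **Disagreements between cameras:** the side camera read stud heights about 2 mm low and differed from the other two views by up to about 7 mm on the jack. I relied on the wrist and scene views for placing it.

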